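# Fetch the fabric marker from its stand and hold it out for uncapping

## Task

Draw the fabric marker out of its slanted wooden stand, turn it level and hold it up by its barrel with the cap over the shallow dish, some 10 to 20 cm above the worktop, so that I can pull the cap off and let it fall into the dish. Keep holding it still like that when you finish, with the fingers clear of the cap; do not lay it down on the way, and leave the dish, the seam ripper and the chalk pencil where they are.

Things in the scene. Friction and masses are not known exactly. Their poses are not given: they have to be found in the camera images.
- marker_mid (a point): centre of the fabric marker, a round pen 135 mm long, 16 mm thick (thickest of the three tools in the stands), about 20 g, white barrel with a red panel, red cap. Its own y axis runs along the pen from the bare end of the barrel to the cap end. It starts leaning about 45 degrees, cap end down in its stand's sleeve, 63 mm of barrel standing out of the mouth
- marker_cap (a point): centre of the marker's cap, on the pen's axis, 44 mm from the pen's centre; the cap is the last 47 mm of the pen, the other 88 mm are barrel
- marker_stand: the wooden stand that holds the marker, fixed to the worktop (the three stands look alike). Base 100 mm (its x) by 60 mm (its y), 12 mm high; origin at the centre of its underside. A square sleeve, 22 mm wide inside and 30 mm outside, rises from it and leans 45 degrees towards the stand's -x side (roughly towards the robot)
- marker_stand_mouth (a point): centre of the mouth of that sleeve, 75 mm above the worktop. The marker sits loosely with its end on the sleeve's floor 72 mm down, and comes out straight along the sleeve
- seam_ripper_mid (a point): centre of the seam ripper, 106 mm long and 9 mm thick, leaning in a like stand; to be left alone
- chalk_pencil_mid (a point): centre of the chalk pencil, 151 mm long and 7 mm thick, leaning in a like stand; to be left alone
- dish: the shallow round dish, 176 mm across and 16 mm high, loose on the worktop; origin at the centre of its underside; to be left where it is
Not all that is in view belongs to the job. What is meant by the dish is not green or purple, and is the larger of those in its own colour.

How it is judged:
On the way:
1. the marker is drawn clear of its stand (distance between marker_mid and marker_stand above 0.15 m and contact force between marker and marker_stand below 0.05 N and height (world z) of marker_mid above 0.09 m), for 0.1 s.
At the end, for the whole second after the job is handed in: the fingers hold the marker still by its barrel (grasp point at least 5 mm to the barrel side of its centre), within 11 degrees of level, its centre 9 to 24 cm above the worktop and the cap's centre within 80 mm of the dish's centre seen from above, touching neither dish nor stand (angle between marker_mid's own y axis and vertical between 1.37 and 1.77 rad and height (world z) of marker_mid between 0.09 and 0.24 m and horizontal distance between marker_cap and dish below 0.08 m and y of the grasp point in the frame of marker_mid below -0.005 m and contact force between the fingers and marker above 1 N and contact force between marker and dish below 0.05 N and contact force between marker and marker_stand below 0.05 N and linear speed of marker below 0.03 m/s); the arm keeps its last pose, push and grip.
It fails at once if the dish is shifted by more than 25 mm (distance of dish from where it was at the start of the episode above 0.025 m).
It fails at once if the seam ripper is pulled or knocked by more than 25 mm (distance of seam_ripper_mid from where it was at the start of the episode above 0.025 m).
It fails at once if the chalk pencil is pulled or knocked by more than 25 mm (distance of chalk_pencil_mid from where it was at the start of the episode above 0.025 m).
It fails at once if the marker is laid down or dropped (height (world z) of marker_mid below 0.04 m).
It also fails if it takes over 35 s, if anything falls off the work surface, if the arm or the gripper's body presses on something with over 40 N, if the wrist force passes 120 N, or if a joint passes its speed limit or range.

## Robot

A 6-joint arm with a two-finger parallel gripper is mounted at the origin on the work surface; the furniture and walls round the work are solid. World frame = base frame: x ahead of the robot, y to its left, z up, the work surface at z = 0. Lengths are in m, angles in rad, forces in N, time in s.
With the tool pointing down it reaches from about 0.35 to 0.95 m from the base axis. Payload 17.4 kg.
Tool frame: the origin (TCP) lies on the centre line of the jaws, within the pads' length; the fingertips stand 22 mm ahead of it and the grasp point (between the pads) lies 3 mm ahead of it; z points along the fingers, y is the line along which they close (so a half turn about z gives the same grasp; the last joint's range is limited). The gripper opens to 93 mm and grips with 3 to 60 N. Pads are 15 mm wide; open, the fingers measure 128 mm over their backs; the gripper's body (75 mm by 188 mm) begins 65 mm behind the grasp point.
Start: joints at [-1.373, 0.116, 1.442, -0, 1.584, -0.038], TCP at [0.158, -0.656, 0.241] pointing down, gripper open.
Joint ranges: [-2.83, 2.83], [-0.83, 2.19], [0.07, 2.5], [-1.14, 4.28], [0.01, 3], [-2.97, 2.97]. Speed limits (rad/s): [1.89, 1.89, 2.22, 3.14, 3.14, 3.14].

## Interface

Orientations are given as a unit quaternion [w, x, y, z].
In Python, from workcell import env gives the robot as it stands.
- The arm moves only by the tool jog_arm, never from a script. Its argument "targets" is a list of rows, each a list of 2 entries, a list of its own where there are three numbers: the shift along the tool's x, y, z in m, then the turn, a rotation vector about the tool's x, y, z in rad. A call has 1 to 20 rows; each row is the pose to reach, as a shift and turn from the pose commanded when the call began, along the tool's axes at that moment; what a row does not reach only later rows make up. A row lasts 1/12 s, in which the tool goes at most 41.7 mm and 7.16 degrees, less where a joint would pass 70% of its speed; a pose out of reach is approached as far as the arm can. A call with a gripper value outside its range is refused whole. "jaw" is the finger opening in m, from 0 to 0.093, set as the call begins (left out, the last holds). The fingers move at their own pace and stop on an object; "force" is the grip in N (left out, the last holds). Time passes only in rows, so rows that repeat a pose let the fingers close. It gives the time, the measured TCP pose, the force, the opening and the grip force at its end, in the units of the state.
- env.state(): the state, without advancing time (a new reading comes with each control period).
- env.snapshot(name): name is "scene" or "side" or "wrist"; returns a dict with "color" (400x640x3 uint8, red, green, blue), "fov_y" (degrees; the focal length in pixels is half the picture's height over the tangent of half this angle, whatever the lens; pixels are square), "cx", "cy" (the principal point, pixels), "R" (3x3) and "t" (3): a world point X has camera coordinates R X + t. Camera axes: x right, y down, z forward; pixel columns grow to the right and rows downward; lengths in m; the calibration is good to about 2 mm. A picture is of the moment at which its call begins. There is no depth.
- env.close_job(): hands the job in; it is judged then, once.
Trained networks look in the newest picture that a camera, given by its name, has taken for a name from the list of things; names that differ only in an ending like _2 or _b are one class to them, and where a whole thing is asked for, a point or a joint stands for the part that bears it (a point fixed in the world has none). Each returns a list of dicts, best first, with "score" (0 to 1); they miss things now and then, are a little off and sometimes report something else, mostly with a low value. They report only what shows in the picture. A call takes as long as a camera call. They do not tell look-alikes from the thing itself.
- env.look_for(thing, camera): "location" ([x, y, z] in m, in world coordinates, good to about 4 mm: the middle of the surface that is visible of it).
The state is a dict: "time": time; "joints": joint angles; "qvel": joint speeds; "tau": joint torques, N m; "ee_pos": TCP position; "orientation": TCP orientation; "ft_force": force on the tool from outside, world axes, zero at the start; "torque": the same for the moment, N m; "width": finger opening in m; "finger_force": force on a finger pad.
Only numpy, scipy, OpenCV 4.12 (cv2) and the standard library are available. Lean on these libraries where they do the work, as an engineer would, in place of code of your own. Each camera call takes 0.05 s, during which the arm holds its last target. There are 200 camera calls.

## Working session

There is one attempt and no reset: what is moved stays moved. The work goes in short steps, Python scripts to look and compute and a tool call to move; the robot and the scene stay as the last step left them, time stands still between calls to the robot, and variables do not carry over. Pictures are saved under pics/ and viewed, at most 10 in all, crops included, and the job is handed in when it is done.

Besides the shell and the picture viewer there is one more tool, called after "Request:" by a JSON object that holds its "method" and its "body", one argument or row to a line. jog_arm: Moves the arm, as the interface text tells. Its arguments: {"type":"object","properties":{"targets":{"type":"array","items":{"type":"array"}},"jaw":{"type":"number"},"force":{"type":"number"}},"required":["targets"]}

```bash
mkdir -p pics
cat > h.py <<'E'
import numpy as np, cv2
from scipy.spatial.transform import Rotation as R
from workcell import env
def cam(n):
    s=env.snapshot(n); s['f']=200/np.tan(np.radians(s['fov_y'])/2); s['R']=np.array(s['R']); s['t']=np.array(s['t']); return s
def proj(s,X):
    c=s['R']@np.array(X)+s['t']; return [round(float(s['cx']+s['f']*c[0]/c[2])),round(float(s['cy']+s['f']*c[1]/c[2]))]
def ray(s,u,v):
    d=s['R'].T@np.array([(u-s['cx'])/s['f'],(v-s['cy'])/s['f'],1]); return -s['R'].T@s['t'],d/np.linalg.norm(d)
def onz(s,u,v,z):
    o,d=ray(s,u,v); return o+d*(z-o[2])/d[2]
def save(s,n): cv2.imwrite(f'pics/{n}.png',cv2.cvtColor(s['color'],cv2.COLOR_RGB2BGR))
E
python3 - <<'E'
from h import *
S={}
for n in ['scene','side']:
    s=cam(n); save(s,n); print(n, -s['R'].T@s['t'])
    for t in ['marker_mid','marker_cap','marker_stand','seam_ripper_mid','chalk_pencil_mid','dish']:
        for r in env.look_for(t,n)[:5]: print(t,round(r['score'],2),np.round(r['location'],3),proj(s,r['location']))
im=np.hstack([cv2.imread(f'pics/{n}.png') for n in ['scene','side']])
cv2.imwrite('pics/both.png',np.vstack([cv2.imread(f'pics/{n}.png')[:,:] for n in ['scene','side']])[:, :])
print(env.state()['orientation'])
E
```

```text
scene [-0.02165291  0.5042342   0.75771993]
marker_cap 0.47 [ 0.482 -0.054  0.104] [376, 161]
marker_stand 0.65 [ 0.511 -0.05   0.012] [363, 183]
seam_ripper_mid 0.56 [0.499 0.075 0.079] [328, 189]
chalk_pencil_mid 0.43 [0.475 0.379 0.092] [213, 262]
dish 0.91 [ 0.393 -0.16   0.003] [427, 192]
dish 0.74 [0.35  0.223 0.005] [318, 286]
dish 0.61 [0.389 0.036 0.005] [371, 230]
side [0.18324405 1.07723527 0.47132018]
marker_mid 0.45 [ 0.481 -0.05   0.095] [340, 159]
marker_stand 0.59 [ 0.511 -0.053  0.011] [329, 186]
seam_ripper_mid 0.5 [0.495 0.074 0.084] [321, 178]
chalk_pencil_mid 0.46 [0.472 0.38  0.099] [283, 226]
dish 0.95 [ 0.357 -0.181  0.006] [393, 179]
dish 0.9 [0.58  0.232 0.006] [263, 229]
dish 0.73 [0.383 0.036 0.001] [368, 208]
dish 0.65 [0.348 0.219 0.002] [366, 244]
[2.03489304e-05 9.93058951e-01 1.17617682e-01 1.30666422e-05]
```

View pics/scene.png

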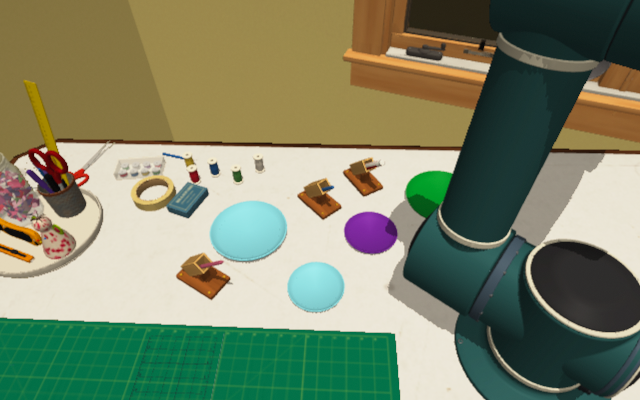

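View pics/side.png

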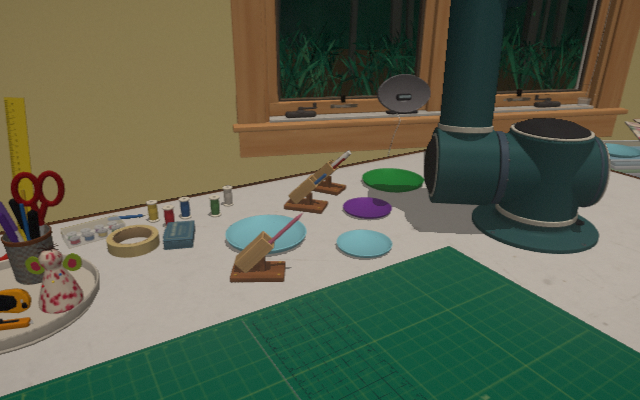

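Candidates: there are three stands, in scene at (363,183), (320,200) and (203,275). The far one holds a thick white pen, which fits the marker. The others hold a thin blue tool and a thin pink pencil. For the dish, the cyan ones are at (248,230) and (316,287). The first is larger and neither green nor purple, so that one is the dish. One crop will confirm both.

Run:
```python
from h import *
s=cam('scene'); d=cam('side')
def crop(s,u,v,w,h): return cv2.resize(cv2.cvtColor(s['color'][v:v+h,u:u+w],cv2.COLOR_RGB2BGR),None,fx=8,fy=8,interpolation=cv2.INTER_CUBIC)
a=crop(s,340,148,50,50); b=crop(d,306,145,50,50)
e=[cv2.resize(cv2.cvtColor(x['color'][v:v+100,u:u+200],cv2.COLOR_RGB2BGR),(400,200)) for x,u,v in((s,190,195),(d,205,180))]
cv2.imwrite('pics/crop.png',np.vstack([np.hstack([a,b]),np.hstack(e)]))
for c in (s,d):
    hsv=cv2.cvtColor(c['color'],cv2.COLOR_RGB2HSV); m=cv2.inRange(hsv,(85,60,100),(105,255,255))
    n,l,st,ce=cv2.connectedComponentsWithStats(m)
    for i in np.argsort(-st[1:,4])[:2]+1:
        x,y,w,h,ar=st[i]
        L=onz(c,x,y+h/2,.016);Rr=onz(c,x+w,y+h/2,.016)
        print(ce[i],ar,onz(c,x+w/2,y+h/2,.014).round(3),np.linalg.norm(L-Rr).round(3))
```

```text
[248.01005306 230.57162804] 3581 [0.558 0.26  0.014] 0.175
[315.54248069 286.63834621] 2201 [0.346 0.231 0.014] 0.113
[254.2027575  228.41200324] 1233 [0.576 0.263 0.014] 0.143
[363.81818182 242.82167832] 1144 [0.347 0.242 0.014] 0.114
```

View pics/crop.png

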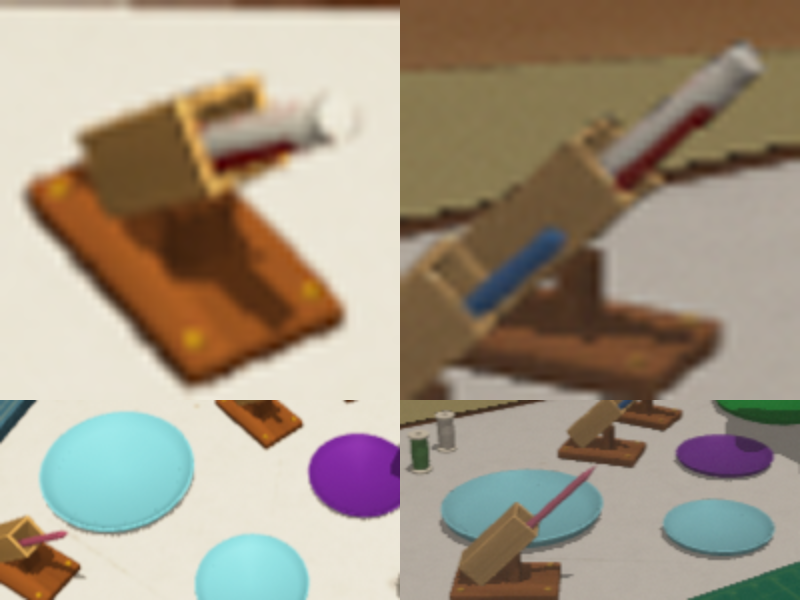

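The crop shows the far stand holding a thick white barrel with a red panel, which is the marker. The large cyan dish measures 175 mm, so it is the dish. Next I'll get the pen axis.

Run:
```python
from h import *
s=cam('scene'); d=cam('side')
P=[onz(s,340+u/8,148+v/8,.012) for u,v in((30,190),(190,382),(342,315))]
print(np.round(P,3),'sides',np.linalg.norm(P[0]-P[1]),np.linalg.norm(P[1]-P[2]), 'center',((P[0]+P[2])/2).round(3))
e=P[0]-P[1]; print('yaw long',np.degrees(np.arctan2(e[1],e[0])), 'short perp',np.degrees(np.arctan2(*(P[1]-P[2])[1::-1]))-90)
def tri(a,b):
    o1,d1=ray(s,*a);o2,d2=ray(d,*b)
    k=np.linalg.lstsq(np.c_[d1,-d2],o2-o1,rcond=None)[0]; p,q=o1+d1*k[0],o2+d2*k[1]
    return ((p+q)/2).round(4),np.linalg.norm(p-q).round(4)
t=tri((340+337/8,148+117/8),(306+345/8,145+62/8)); print('pen end',t)
c=(P[0]+P[2])/2
for yaw in (0,0.05,.1,-.05,-.1,-.2):
  # base end = mouth + 63mm along axis
  a=np.array([-np.cos(yaw),-np.sin(yaw),1])/2**.5
  print(yaw,(t[0]-.063*a).round(3))
st=env.state(); print(st['ee_pos'],st['joints'])
# wrist camera
w=cam('wrist'); print('wristcam in tool', (R.from_quat(np.roll(st['orientation'],-1)).inv().apply(-w['R'].T@w['t']-st['ee_pos'])).round(3), w['fov_y'])
print((w['R']@R.from_quat(np.roll(st['orientation'],-1)).as_matrix()).round(3))
```

```text
[[ 0.573 -0.039  0.012]
 [ 0.476 -0.02   0.012]
 [ 0.468 -0.077  0.012]] sides 0.09824275122078369 0.05725419249550694 center [ 0.52  -0.058  0.012]
yaw long -10.754862949091246 short perp -8.482570522025583
pen end (array([ 0.4586, -0.0526,  0.1135]), np.float64(0.0019))
0 [ 0.503 -0.053  0.069]
0.05 [ 0.503 -0.05   0.069]
0.1 [ 0.503 -0.048  0.069]
-0.05 [ 0.503 -0.055  0.069]
-0.1 [ 0.503 -0.057  0.069]
-0.2 [ 0.502 -0.061  0.069]
[ 0.1576897  -0.65633381  0.24066314] [-1.37277329e+00  1.15986700e-01  1.44158708e+00 -4.79063739e-05
  1.58398965e+00 -3.78139125e-02]
wristcam in tool [ 0.079 -0.001 -0.143] 61.05891982220422
[[ 0.     1.     0.   ]
 [-0.961  0.    -0.278]
 [-0.278  0.     0.961]]
```

Request:
{"method": "jog_arm", "body": {
  "targets": [
    [[0.453,-0.512,0.0],[0,0,0.403]],
    [[0.453,-0.512,0.0],[0,0,0.403]],
    [[0.453,-0.512,0.0],[0,0,0.403]],
    [[0.453,-0.512,0.0],[0,0,0.403]],
    [[0.453,-0.512,0.0],[0,0,0.403]],
    [[0.453,-0.512,0.0],[0,0,0.403]],
    [[0.453,-0.512,0.0],[0,0,0.403]],
    [[0.453,-0.512,0.0],[0,0,0.403]],
    [[0.453,-0.512,0.0],[0,0,0.403]],
    [[0.453,-0.512,0.0],[0,0,0.403]],
    [[0.453,-0.512,0.0],[0,0,0.403]],
    [[0.453,-0.512,0.0],[0,0,0.403]],
    [[0.453,-0.512,0.0],[0,0,0.403]],
    [[0.453,-0.512,0.0],[0,0,0.403]],
    [[0.453,-0.512,0.0],[0,0,0.403]],
    [[0.453,-0.512,0.03],[0,0,0.403]],
    [[0.453,-0.512,0.03],[0,0,0.403]],
    [[0.453,-0.512,0.03],[0,0,0.403]],
    [[0.453,-0.512,0.03],[0,0,0.403]],
    [[0.453,-0.512,0.03],[0,0,0.403]]
  ],
  "jaw": 0.05,
  "force": 20
}}

```text
time: 2.62
ee_pos: [0.4785, -0.053, 0.2111]
orientation: [0.0, 0.997, -0.083, 0.0]
ft_force: [-0.5, -1.2, 0.4]
width: 0.0502
finger_force: 0.0
```

Run:
```python
from h import *
st=env.state(); print(st['time'],np.round(st['ee_pos'],4),np.round(st['joints'],3)); print(R.from_quat(np.roll(st['orientation'],-1)).as_matrix().round(3))
s=cam('wrist'); save(s,'w1')
for t in ['marker_mid','marker_cap','marker_stand','marker_stand_mouth']:
    for r in env.look_for(t,'wrist')[:3]: print(t,round(r['score'],2),np.round(r['location'],3),proj(s,r['location']))
print('expected grasp px',proj(s,[.479,-.052,.098]))
```

```text
2.6167 [ 0.4785 -0.053   0.2111] [-0.163 -0.308  1.883 -0.     1.566  1.575]
[[ 0.986 -0.166  0.   ]
 [-0.166 -0.986 -0.   ]
 [ 0.     0.    -1.   ]]
marker_mid 0.87 [ 0.486 -0.057  0.102] [326, 194]
marker_cap 0.56 [ 0.484 -0.055  0.1  ] [324, 196]
marker_cap 0.3 [0.546 0.227 0.003] [47, 158]
marker_stand 0.94 [ 0.534 -0.066  0.013] [325, 122]
marker_stand_mouth 0.82 [ 0.534 -0.069  0.008] [329, 122]
expected grasp px [321, 202]
```

View pics/w1.png

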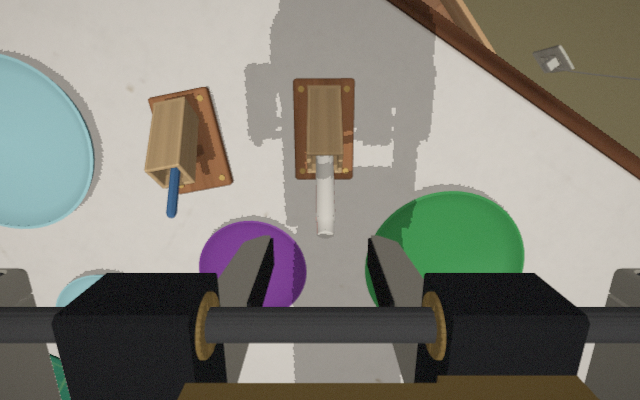

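The wrist view shows the pen vertical in the picture, from (325,155) to (326,235), against a jaw mid-line at column 320. It sits about 4 mm off in tool +y, so I'll correct that while descending.

Request:
{"method": "jog_arm", "body": {
  "targets": [
    [[0,0.004,0.03],[0,0,0]],
    [[0,0.004,0.06],[0,0,0]],
    [[0,0.004,0.08],[0,0,0]],
    [[0,0.004,0.095],[0,0,0]],
    [[0,0.004,0.105],[0,0,0]],
    [[0,0.004,0.111],[0,0,0]],
    [[0,0.004,0.111],[0,0,0]],
    [[0,0.004,0.111],[0,0,0]]
  ]
}}

```text
time: 3.53
ee_pos: [0.4782, -0.0568, 0.1004]
orientation: [0.0, 0.996, -0.084, 0.0]
ft_force: [0.0, 1.2, 1.0]
width: 0.0497
finger_force: 0.0
```

Request:
{"method": "jog_arm", "body": {
  "targets": [
    [[0,0,0],[0,0,0]],
    [[0,0,0],[0,0,0]],
    [[0,0,0],[0,0,0]],
    [[0,0,0],[0,0,0]],
    [[0,0,0],[0,0,0]],
    [[0,0,0],[0,0,0]],
    [[0,0,0],[0,0,0]],
    [[0,0,0],[0,0,0]]
  ],
  "jaw": 0,
  "force": 20
}}

```text
time: 4.2
ee_pos: [0.4779, -0.0566, 0.0998]
orientation: [-0.0, 0.997, -0.083, 0.0]
ft_force: [0.3, 0.5, 0.9]
width: 0.0135
finger_force: 20.0
```

Request:
{"method": "jog_arm", "body": {
  "targets": [
    [[-0.004,0,-0.004],[0,0,0]],
    [[-0.01,0,-0.01],[0,0,0]],
    [[-0.018,0,-0.018],[0,0,0]],
    [[-0.026,0,-0.026],[0,0,0]],
    [[-0.034,0,-0.034],[0,0,0]],
    [[-0.042,0,-0.042],[0,0,0]],
    [[-0.05,0,-0.05],[0,0,0]],
    [[-0.058,0,-0.058],[0,0,0]],
    [[-0.066,0,-0.066],[0,0,0]],
    [[-0.072,0,-0.072],[0,0,0]],
    [[-0.076,0,-0.08],[0,0,0]],
    [[-0.076,0,-0.085],[0,0,0]],
    [[-0.076,0,-0.085],[0,0,0]],
    [[-0.076,0,-0.085],[0,0,0]]
  ]
}}

```text
time: 5.37
ee_pos: [0.4031, -0.044, 0.1848]
orientation: [-0.0, 0.997, -0.084, 0.0]
ft_force: [0.4, 0.0, -0.2]
width: 0.0132
finger_force: 20.0
```

Run:
```python
from h import *
st=env.state()
o=[]
for n,z in(('side',.12),('wrist',.16),('scene',.15)):
    s=cam(n)
    for t in ['marker_mid','marker_cap']:
        for r in env.look_for(t,n)[:2]: print(n,t,round(r['score'],2),np.round(r['location'],3),proj(s,r['location']))
    u,v=proj(s,[.43,-.05,z]) ; u=min(max(u-50,0),540); v=min(max(v-50,0),300)
    im=s['color'][v:v+100,u:u+100] if n!='wrist' else s['color'][:,120:520]
    o.append(cv2.resize(im,(260,260)) if n=='wrist' else cv2.resize(im,(260,260),interpolation=cv2.INTER_CUBIC)); print(n,u,v)
cv2.imwrite('pics/p2.png',cv2.cvtColor(np.hstack(o),cv2.COLOR_RGB2BGR))
```

```text
side marker_mid 0.56 [ 0.439 -0.041  0.147] [356, 142]
side marker_cap 0.55 [ 0.436 -0.044  0.146] [357, 142]
side 309 101
wrist marker_mid 0.76 [ 0.428 -0.052  0.164] [331, 208]
wrist marker_mid 0.17 [ 0.518 -0.062  0.01 ] [320, 53]
wrist marker_cap 0.72 [ 0.426 -0.046  0.167] [319, 215]
wrist 276 152
scene marker_mid 0.49 [ 0.44  -0.04   0.153] [386, 156]
scene marker_cap 0.67 [ 0.437 -0.047  0.158] [389, 154]
scene 342 108
```

View pics/p2.png

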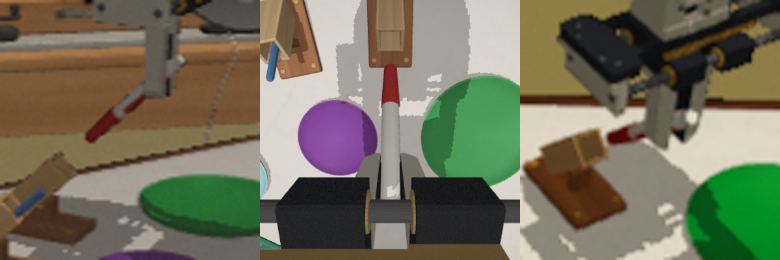

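The marker is held in the jaw, out of the sleeve, with the red cap pointing down and forward. Next is lift and level.

Request:
{"method": "jog_arm", "body": {
  "targets": [
    [[0,0,-0.01],[0,0.07,0]],
    [[0,0,-0.02],[0,0.17,0]],
    [[0,0,-0.03],[0,0.28,0]],
    [[0,0,-0.035],[0,0.39,0]],
    [[0,0,-0.04],[0,0.5,0]],
    [[0,0,-0.04],[0,0.61,0]],
    [[0,0,-0.04],[0,0.72,0]],
    [[0,0,-0.04],[0,0.785,0]],
    [[0,0,-0.04],[0,0.785,0]],
    [[0,0,-0.04],[0,0.785,0]]
  ]
}}

```text
time: 6.65
ee_pos: [0.4771, -0.0475, 0.2212]
orientation: [0.033, 0.925, -0.078, 0.369]
ft_force: [-0.3, -0.3, -0.2]
width: 0.0133
finger_force: 20.0
```

Request:
{"method": "jog_arm", "body": {
  "targets": [
    [[0.001,-0.012,0.001],[0.016,0,-0.016]],
    [[0.003,-0.035,0.003],[0.046,0,-0.046]],
    [[0.005,-0.058,0.005],[0.077,0,-0.077]],
    [[0.007,-0.081,0.007],[0.108,0,-0.108]],
    [[0.009,-0.104,0.009],[0.138,0,-0.138]],
    [[0.011,-0.127,0.011],[0.17,0,-0.17]],
    [[0.013,-0.15,0.013],[0.2,0,-0.2]],
    [[0.015,-0.173,0.015],[0.23,0,-0.23]],
    [[0.017,-0.196,0.017],[0.26,0,-0.26]],
    [[0.019,-0.22,0.019],[0.29,0,-0.29]],
    [[0.021,-0.243,0.021],[0.32,0,-0.32]],
    [[0.023,-0.266,0.023],[0.35,0,-0.35]],
    [[0.024,-0.279,0.024],[0.37,0,-0.37]],
    [[0.024,-0.279,0.024],[0.37,0,-0.37]],
    [[0.024,-0.279,0.024],[0.37,0,-0.37]]
  ]
}}

```text
time: 7.9
ee_pos: [0.5581, 0.2213, 0.2206]
orientation: [-0.069, 0.914, 0.161, 0.365]
ft_force: [0.4, -0.5, 0.3]
width: 0.0137
finger_force: 20.0
```

Run:
```python
from h import *
st=env.state(); M=R.from_quat(np.roll(st['orientation'],-1)).as_matrix(); print(st['ee_pos'],np.round(st['joints'],2)); print(M.round(3))
o=[]
g=np.array(st['ee_pos'])+.003*M[:,2]
for n in('side','wrist','scene'):
    s=cam(n)
    for t in ['marker_mid','marker_cap','dish']:
        for r in env.look_for(t,n)[:2]: print(n,t,round(r['score'],2),np.round(r['location'],3),proj(s,r['location']))
    u,v=proj(s,g); u=min(max(u-65,0),510); v=min(max(v-65,0),270)
    im=s['color'][v:v+130,u:u+130] if n!='wrist' else s['color'][:,120:520]
    o.append(cv2.resize(im,(260,260),interpolation=cv2.INTER_CUBIC)); print(n,u,v)
cv2.imwrite('pics/p3.png',cv2.cvtColor(np.hstack(o),cv2.COLOR_RGB2BGR))
```

```text
[0.55813987 0.22126315 0.22059997] [ 0.32 -0.47  2.11  0.04  0.74  1.52]
[[ 0.681  0.346  0.646]
 [ 0.244 -0.938  0.245]
 [ 0.691 -0.009 -0.723]]
side marker_mid 0.58 [0.61  0.247 0.217] [243, 138]
side marker_cap 0.72 [0.608 0.247 0.217] [244, 138]
side dish 0.92 [ 0.355 -0.183  0.001] [393, 181]
side dish 0.86 [0.349 0.222 0.002] [365, 244]
side 205 71
wrist marker_mid 0.95 [0.589 0.232 0.224] [323, 207]
wrist marker_cap 0.98 [0.585 0.231 0.227] [322, 213]
wrist marker_cap 0.31 [0.461 0.37  0.104] [83, 372]
wrist dish 0.59 [0.536 0.23  0.004] [307, 348]
wrist 257 205
scene marker_mid 0.53 [0.628 0.249 0.228] [220, 140]
scene marker_cap 0.47 [0.624 0.246 0.23 ] [223, 139]
scene dish 0.87 [0.389 0.035 0.002] [371, 231]
scene dish 0.73 [0.35  0.222 0.005] [318, 286]
scene 186 90
```

View pics/p3.png

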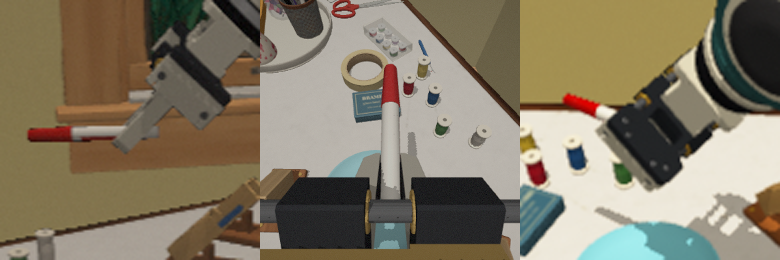

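Run:
```python
from h import *
s=cam('scene'); d=cam('side'); out=[]
for c in (s,d):
    h=cv2.cvtColor(c['color'],cv2.COLOR_RGB2HSV); m=cv2.inRange(h,(0,150,80),(6,255,255))|cv2.inRange(h,(174,150,80),(180,255,255))
    k,l,st,ce=cv2.connectedComponentsWithStats(m)
    u,v=proj(c,[.635,.25,.22]); i=min(range(1,k),key=lambda i:np.hypot(*(ce[i]-[u,v]))-st[i,4]*.05)
    y,x=np.where(l==i); p=np.c_[x,y].astype(float); mu=p.mean(0); a=np.linalg.svd(p-mu,full_matrices=False)[2][0]; a*=-np.sign(a[0])
    t=(p-mu)@a; L=t.max()-t.min()+1; mid=mu+a*(t.max()+t.min())/2; print(mu,len(p),L); out.append((mid,mid+a*L/2,mid-a*L/2))
for j in range(3):
    o1,d1=ray(s,*out[0][j]);o2,d2=ray(d,*out[1][j]); k=np.linalg.lstsq(np.c_[d1,-d2],o2-o1,rcond=None)[0]
    print(['mid','far','near'][j],((o1+d1*k[0]+o2+d2*k[1])/2).round(4),np.linalg.norm(o1+d1*k[0]-o2-d2*k[1]).round(4))
```

```text
[215.73195876 142.08247423] 97 18.516454831362843
[229.79365079 137.20634921] 126 22.115507477116935
mid [0.6364 0.2562 0.2193] 0.0019
far [0.6569 0.265  0.2191] 0.0019
near [0.6157 0.2478 0.2196] 0.0022
```

The pen is level, with its ends at z 0.219 and 0.220. The cap must move about -76 mm in x, and I'll lower it 60 mm as well.

Request:
{"method": "jog_arm", "body": {
  "targets": [
    [[-0.005,-0.001,0.0],[0,0,0]],
    [[-0.017,-0.005,-0.001],[0,0,0]],
    [[-0.031,-0.009,-0.002],[0,0,0]],
    [[-0.047,-0.013,-0.003],[0,0,0]],
    [[-0.062,-0.017,-0.004],[0,0,0]],
    [[-0.076,-0.021,-0.005],[0,0,0]],
    [[-0.087,-0.024,-0.0055],[0,0,0]],
    [[-0.093,-0.026,-0.006],[0,0,0]],
    [[-0.093,-0.026,-0.006],[0,0,0]],
    [[-0.093,-0.026,-0.006],[0,0,0]],
    [[-0.093,-0.026,-0.006],[0,0,0]],
    [[-0.093,-0.026,-0.006],[0,0,0]]
  ]
}}

```text
time: 9.6
ee_pos: [0.4827, 0.2218, 0.1614]
orientation: [-0.07, 0.914, 0.161, 0.366]
ft_force: [-0.0, -0.5, -0.3]
width: 0.0137
finger_force: 20.0
```

Run:
```python
from h import *
st=env.state(); M=R.from_quat(np.roll(st['orientation'],-1)).as_matrix(); print(st['ee_pos'],np.round(st['joints'],2),np.abs(st['qvel']).max()); print(M.round(3))
s=cam('scene'); d=cam('side')
C=np.array(st['ee_pos'])+.003*M[:,2]+.083*np.array([.935,.354,0]); print('cap est',C.round(3))
a=s['color'][60:300,130:400].copy(); b=d['color'][60:300,150:420].copy()
for im,c,u0,v0 in((a,s,130,60),(b,d,150,60)):
    u,v=proj(c,[C[0],C[1],.01]); cv2.circle(im,(u-u0,v-v0),3,(255,0,0),1); 
cv2.imwrite('pics/p4.png',cv2.cvtColor(cv2.resize(np.hstack([a,b]),(792,352)),cv2.COLOR_RGB2BGR))
```

```text
[0.48266912 0.22178624 0.16140572] [ 0.39 -0.63  2.31 -0.03  0.7   1.63] 0.0017038796763390533
[[ 0.679  0.346  0.647]
 [ 0.244 -0.938  0.245]
 [ 0.692 -0.009 -0.722]]
cap est [0.562 0.252 0.159]
```

View pics/p4.png

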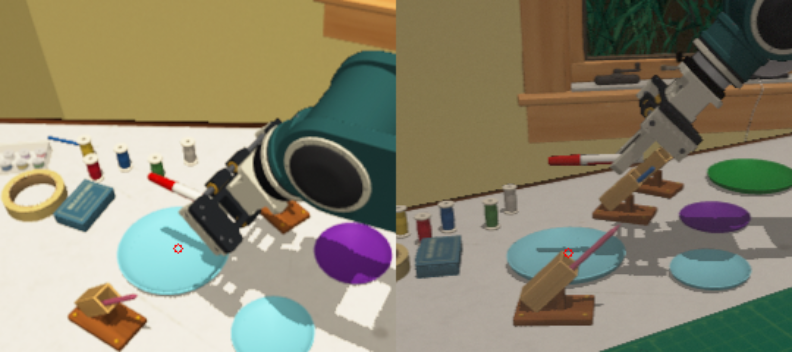

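The marker is level. The cap's ground projection falls at the dish centre in both views (crop (178,248) and (568,253)). The dish, seam ripper and chalk pencil are undisturbed, so I'm handing in.

```bash
python3 -c "
from workcell import env
print(env.close_job())"
```

```text
the job is handed in; nothing more can be done
None
```

The marker is out of its stand and held still and level by its barrel. Its cap is about 16 cm above the worktop, over the centre of the large cyan dish, and the job is handed in; no verdict came back.

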